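# Fetch the bur block from under the handpieces

### The job

I need the blue bur block, which stands in the tray of the grey handpiece stand under two of the three handpieces: lift those two off, lay them in the grooves of the low teal side rest (never on the bench itself), and stand the blue block upright in the middle of the pink pad. Then lay the two handpieces back in the grooves they came from, nose the same way and as far along as before. Leave the third handpiece, the orange bur block, the dental cast and the jar where they are.

Things in the scene. Friction and masses are not known exactly. Their poses are not given: they have to be found in the camera images.
- hp_red: cordless handpiece, red end cap and red ring, 0.18 kg. Origin on its axis at the ring, x along the axis to the nose. Barrel 22 mm in diameter from x = -103 to +39 mm, steel nose cone to +64, bur to +83. Grip at x = -25 mm (balance point; it starts midway between the stand's walls, within 4 mm). Starts in a groove of the stand, axis 70 mm above the bench, nose along the stand's +x.
- hp_yellow: cordless handpiece, yellow end cap and yellow ring, 0.18 kg. Origin on its axis at the ring, x along the axis to the nose. Barrel 22 mm in diameter from x = -103 to +39 mm, steel nose cone to +64, bur to +83. Grip at x = -25 mm (balance point; it starts midway between the stand's walls, within 4 mm). Starts in a groove of the stand, axis 70 mm above the bench, nose along the stand's +x.
- hp_green: cordless handpiece, green end cap and green ring, 0.18 kg. Origin on its axis at the ring, x along the axis to the nose. Barrel 22 mm in diameter from x = -103 to +39 mm, steel nose cone to +64, bur to +83. Grip at x = -25 mm (balance point; it starts midway between the stand's walls, within 4 mm). Starts in a groove of the stand, axis 70 mm above the bench, nose along the stand's +x.
- block_blue: blue bur block with brass-coloured burs, 0.09 kg: body 28 mm (x) by 50 mm (y) by 32 mm high, burs up to 42 mm. Origin in the middle of its underside, z up. Starts in the stand's tray at about y = +30 or -30 mm of the stand, its 50 mm length across the handpieces, so it reaches under the two nearest. Grip it across its 28 mm width (x).
- block_orange: orange bur block with white burs, same size and axes as the blue one, in the other half of the tray. Leave it.
- stand: light grey handpiece stand, fixed. Origin in the middle of its underside. Two end walls 8 mm thick at x = +49 and -49 mm, 69 mm high, each with V-notches (90 degrees, 30 mm wide, 15 mm deep) at y = -60, 0 and +60 mm: a handpiece lies along x across both walls, axis 70 mm high. Between the walls a tray, floor 6 mm high.
- side_rest: low teal rest, fixed, empty at the start. Origin in the middle of its underside. Like the stand, with two grooves at y = -32.5 and +32.5 mm: walls 8 mm thick at x = +49 and -49 mm, 45 mm high; a handpiece lies along x with its axis 46 mm high. Lay it with its balance point about x = 0, nose either way.
- pad: pink silicone pad, fixed, 90 by 90 by 4 mm. Origin in the middle of its underside.
- cast: loose stone-coloured dental cast with teeth, 46 by 60 by 35 mm. Origin in the middle of its underside. Leave it.
- jar: loose amber jar with black cap, 44 mm in diameter, 50 mm high. Origin in the middle of its underside. Leave it.
Mind the look-alikes: they are no part of the job. What is meant by the block_blue is not black or green, and is the larger of those in its own colour.

How it is judged:
By the outcome, as a careful person would: the job done as asked, in the order asked, and still so for the second after the job is handed in, with the robot touching nothing.
It also fails if it takes over 128 s, if anything falls off the work surface, if the arm or the gripper's body presses on something with over 40 N, if the wrist force passes 120 N, or if a joint passes its speed limit or range.

### The arm

A 6-joint arm with a two-finger parallel gripper is mounted at the origin on the work surface. World frame = base frame: x ahead of the robot, y to its left, z up, the work surface at z = 0. Lengths are in mm, angles in degrees, forces in N, time in s.
With the tool pointing down it reaches from about 300 to 850 mm from the base axis. Payload 4.2 kg.
Tool frame: the origin (TCP) lies at the very end of the fingers, on their centre line; the grasp point (between the pads) lies 19 mm behind it (env.tcp_to_grasp is the distance from the TCP to the grasp point, in mm); z points along the fingers, y is the line along which they close (so a half turn about z gives the same grasp; the last joint's range is limited). The gripper opens to 91 mm and grips with 3 to 60 N. Pads are 32 mm wide; open, the fingers measure 118 mm over their backs; the gripper's body (76 mm by 178 mm) begins 60 mm behind the grasp point.
Start: joints at [-74.656, 18.312, 89.639, -0, 72.044, -1.146], TCP at [163.213, -551.366, 213.976] pointing down, gripper open.
Joint ranges: [-177.97, 177.97], [-48.28, 115.42], [12.27, 149.76], [-77.06, 257.06], [2.81, 150.46], [-146.56, 146.56]. Speed limits (degrees/s): [147.25, 147.25, 180, 180, 180, 180].

### API

Orientations are given as [roll, pitch, yaw] about the fixed x, y, z axes, in that order (R = Rz(yaw) Ry(pitch) Rx(roll)).
In Python, from workcell import env gives the robot as it stands.
- The arm moves only by the tool move_arm, never from a script. Its argument "plan" is a list of rows, each a list of 3 entries, a list of its own where there are three numbers: the shift along the world's x, y, z in cm, then the turn about the world's z in degrees, then the closure, from 0 (fully open) to 1 (shut). In form: [[[x, y, z], turn, claw], ...]. A call has 1 to 5 rows; each row shifts and turns the commanded pose from where the row before left it; what a row does not reach is not made up. A row lasts 1/10 s, in which the tool goes at most 50 mm and 8.59 degrees, less where a joint would pass 70% of its speed; a pose out of reach is approached as far as the arm can. A call is refused whole if a number of a shift passes 5 or a number of a turn 8.59, either way. A call with a gripper value outside its range is refused whole. The fingers move at their own pace and stop on an object; "squeeze" is the grip in N (left out, the last holds). Time passes only in rows, so rows that do not move let the fingers close. It gives the time, the measured TCP pose, the force, the opening and the grip force at its end, in the units of the state.
- env.state(): the state, without advancing time (a new reading comes with each control period).
- env.grab_frame(name): name is "scene" or "top" or "wrist"; returns a dict with "frame" (384x512x3 uint8, red, green, blue), "z_map" (384x512 float32, mm along the optical axis (not along the pixel's ray), 0 where there is no reading), "fovy" (degrees; the focal length in pixels is half the picture's height over the tangent of half this angle, whatever the lens; pixels are square), "cx", "cy" (the principal point, pixels), "position" and "orientation" of the camera in the world. Camera axes: x right, y down, z forward; pixel columns grow to the right and rows downward; lengths in mm; the calibration is good to about 2 mm. A picture is of the moment at which its call begins.
- env.job_done(): hands the job in; it is judged then, once.
Trained networks look in a picture, given as the dict that the camera call returned (one of the last four; its "shot" number tells which), for a name from the list of things; names that differ only in an ending like _2 or _b are one class to them, and where a whole thing is asked for, a point or a joint stands for the part that bears it (a point fixed in the world has none). Each returns a list of dicts, best first, with "score" (0 to 1); they miss things now and then, are a little off and sometimes report something else, mostly with a low value. They report only what shows in the picture. A call takes as long as a camera call. They do not tell look-alikes from the thing itself.
- env.search_frame(picture, label): "point" ([column, row] in pixels, amid what is visible of it).
- env.landmark_of(picture, label): "point" ([column, row] in pixels: a listed point, or the origin of a listed thing).
The state is a dict: "time_s": time; "qpos": joint angles; "qvel": joint speeds; "effort": joint torques, N m; "ee_pos": TCP position; "ee_rot": TCP orientation; "force": force on the tool from outside, world axes, zero at the start; "torque": the same for the moment, N m; "gripper_width": finger opening in mm; "gripper_force": force on a finger pad.
Only numpy, scipy, OpenCV 4.12 (cv2) and the standard library are available. Lean on these libraries where they do the work, as an engineer would, in place of code of your own. Each camera call takes 0.05 s, during which the arm holds its last target. There are 200 camera calls.

## Working session

There is one attempt and no reset: what is moved stays moved. The work goes in short steps, Python scripts to look and compute and a tool call to move; the robot and the scene stay as the last step left them, time stands still between calls to the robot, and variables do not carry over. Pictures are saved under pics/ and viewed, at most 14 in all, crops included, and the job is handed in when it is done.

Besides the shell and the picture viewer there is one more tool, called after "Call:" by a JSON object that holds its "name" and its "arguments", one argument or row to a line. move_arm: Moves the arm, as the interface text tells. Its arguments: {"type":"object","properties":{"plan":{"type":"array","items":{"type":"array"}},"squeeze":{"type":"number"}},"required":["plan"]}

```bash
ls; mkdir -p pics
cat > h.py <<'E'
import numpy as np, cv2
from workcell import env
from scipy.spatial.transform import Rotation as R
def rot(p):
    o=np.array(p['orientation'],float)
    return o if o.shape==(3,3) else R.from_euler('xyz',o,degrees=True).as_matrix()
def w(p,u,v,z=None):
    """pixel->world; depth from z_map (median 3x3), or intersect height z"""
    f=p['frame'].shape[0]/2/np.tan(np.radians(p['fovy'])/2)
    d=rot(p)@np.array([(u-p['cx'])/f,(v-p['cy'])/f,1]); c=np.array(p['position'],float)
    if z is None:
        a=p['z_map'][int(round(v))-1:int(round(v))+2,int(round(u))-1:int(round(u))+2]; s=np.median(a[a>0]) if (a>0).any() else np.nan
    else: s=(z-c[2])/d[2]
    return c+s*d
def cloud(p):
    H,W=p['z_map'].shape; f=H/2/np.tan(np.radians(p['fovy'])/2)
    v,u=np.mgrid[:H,:W]; s=p['z_map']
    return np.stack([(u-p['cx'])/f*s,(v-p['cy'])/f*s,s],-1)@rot(p).T+np.array(p['position'],float)
def save(p,n,box=None,k=1):
    im=p['frame'][...,::-1]
    if box: im=im[box[1]:box[3],box[0]:box[2]]
    cv2.imwrite('pics/'+n,cv2.resize(im,None,fx=k,fy=k,interpolation=cv2.INTER_CUBIC))
E
python3 - <<'E'
from h import *
for n in ['top','scene']:
    p=env.grab_frame(n); save(p,n+'0.png',k=1.5); print(n,p['position'],p['orientation'],p['fovy'],p['cx'],p['cy'])
    np.savez(f'{n}0.npz',**{k:p[k] for k in p})
    for l in ['hp_red','hp_yellow','hp_green','block_blue','block_orange','stand','side_rest','pad','cast','jar']:
        for m in ('search_frame','landmark_of'):
            print(l,m,[(np.round(r['point']).tolist(),round(r['score'],2),np.round(w(p,*r['point'])).tolist()) for r in getattr(env,m)(p,l)][:4])
E
```

```text
pics
top [ 327.75628758   49.36461766 1493.56984596] [-1.68953646e+02  4.31237114e-02 -8.85268155e+01] 44.24716739289906 259.6830720602595 194.49030306800944
hp_red search_frame [([160.0, 216.0], 0.82, [536.0, 366.0, 45.0])]
hp_red landmark_of [([158.0, 207.0], 0.93, [557.0, 365.0, 75.0])]
hp_yellow search_frame [([197.0, 210.0], 0.75, [550.0, 247.0, 79.0])]
hp_yellow landmark_of [([194.0, 202.0], 0.92, [576.0, 257.0, 81.0])]
hp_green search_frame [([176.0, 210.0], 0.89, [550.0, 310.0, 79.0]), ([179.0, 213.0], 0.55, [542.0, 302.0, 70.0]), ([236.0, 145.0], 0.35, [768.0, 137.0, 48.0])]
hp_green landmark_of [([177.0, 203.0], 0.7, [572.0, 308.0, 79.0])]
block_blue search_frame [([123.0, 225.0], 0.6, [505.0, 480.0, 35.0]), ([167.0, 217.0], 0.48, [534.0, 344.0, 41.0]), ([172.0, 260.0], 0.48, [401.0, 324.0, 24.0])]
block_blue landmark_of [([128.0, 225.0], 0.72, [507.0, 470.0, 15.0]), ([169.0, 220.0], 0.62, [526.0, 338.0, 37.0]), ([176.0, 174.0], 0.45, [673.0, 326.0, 24.0])]
block_orange search_frame []
block_orange landmark_of [([190.0, 219.0], 0.69, [528.0, 273.0, 36.0])]
stand search_fram
[... 1799 characters left out ...]
), ([185.0, 184.0], 0.54, [753.0, -149.0, 27.0])]
stand search_frame [([343.0, 259.0], 0.86, [531.0, 331.0, 41.0]), ([224.0, 255.0], 0.35, [788.0, 151.0, 44.0])]
stand landmark_of [([333.0, 264.0], 0.66, [553.0, 320.0, 22.0])]
side_rest search_frame [([235.0, 128.0], 0.84, [481.0, -308.0, 6.0])]
side_rest landmark_of [([235.0, 131.0], 0.72, [489.0, -295.0, 7.0])]
pad search_frame [([278.0, 186.0], 0.78, [507.0, -4.0, 5.0])]
pad landmark_of [([279.0, 185.0], 0.8, [503.0, -3.0, 7.0])]
cast search_frame []
cast landmark_of [([184.0, 185.0], 0.51, [758.0, -145.0, 26.0])]
jar search_frame [([225.0, 253.0], 0.68, [785.0, 151.0, 49.0])]
jar landmark_of [([228.0, 257.0], 0.54, [778.0, 155.0, 31.0])]
```

View pics/top0.png

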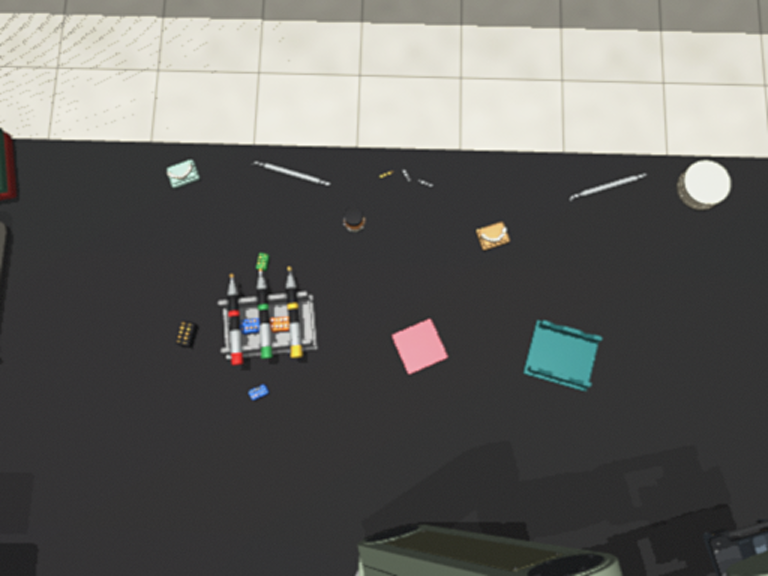

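Run:
```python
from h import *
p=dict(np.load('scene0.npz',allow_pickle=True)); save(p,'sc.png',(270,190,430,330),5)
p=dict(np.load('top0.npz',allow_pickle=True)); save(p,'tc.png',(100,150,240,280),4)
s=env.state(); print(s)
```

```text
{'time_s': 2.1, 'qpos': array([-7.46549316e+01,  1.83105484e+01,  8.96385541e+01, -4.29566363e-05,
        7.20456777e+01, -1.14516441e+00]), 'qvel': array([-0.03204541,  0.00479655,  0.05625472,  0.02985752, -0.01572632,
        0.03500818]), 'effort': array([ 3.88775834e-04, -4.12347150e+01, -2.32227945e+01,  7.28768343e-02,
        3.77366971e-02, -5.53535884e-07]), 'ee_pos': array([ 163.22487584, -551.35528584,  213.99251376]), 'ee_rot': array([1.79994782e+02, 1.45177688e-04, 1.64902461e+01]), 'force': array([ 0.49519235,  0.41115773, -0.54862904]), 'torque': array([-0.00339733, -0.0111399 , -0.02964303]), 'gripper_force': 0.0, 'gripper_width': 91.36472189699826}
```

View pics/sc.png

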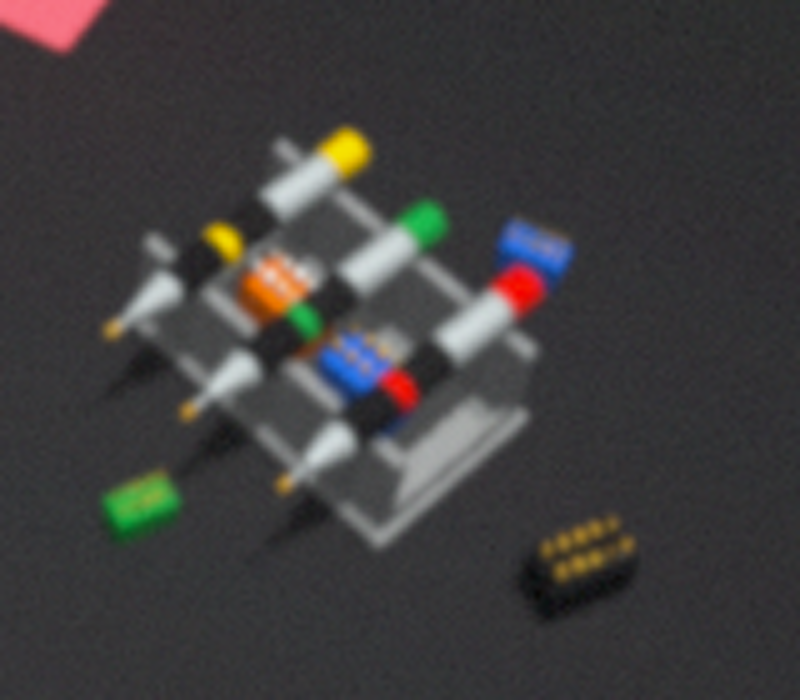

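View pics/tc.png

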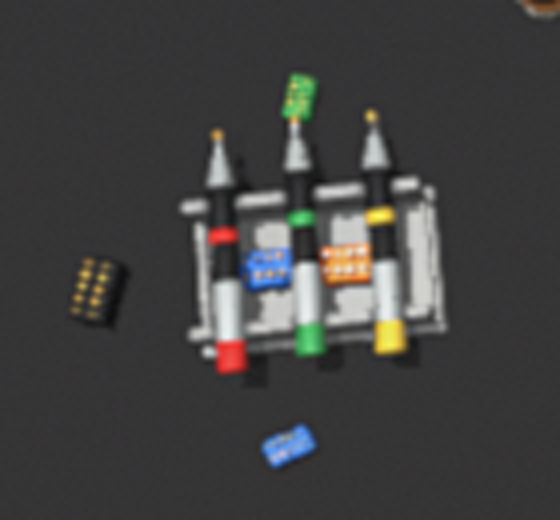

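Candidates for the blue block in the top view are (167,217) in the stand's tray, under red and green; (172,260), a small blue one on the bench; (123,225), black; and (175,174), green. The description gives the one in the tray, and both crops confirm it. So red and green are the two to lift. Next I fly over rest, pad and stand with the wrist camera.

Call:
{"name": "move_arm", "arguments": {
  "plan": [
    [[3.5,2.7,1],-3,0],
    [[3.5,2.7,1],-3,0],
    [[3.5,2.7,1],-3,0],
    [[3.5,2.7,1],-3,0],
    [[3.5,2.7,1],-3,0]
  ]
}}

```text
time_s: 2.6
ee_pos: [339.4, -415.2, 264.5]
ee_rot: [180.0, -0.0, 1.3]
force: [0.2, -0.8, -0.7]
gripper_width: 91.1
gripper_force: 0.0
```

Call:
{"name": "move_arm", "arguments": {
  "plan": [
    [[3.5,2.7,1],0,0],
    [[3.5,2.7,1],0,0],
    [[3.5,2.7,1],0,0],
    [[3.5,2.7,1],0,0],
    [[0,0,0],0,0]
  ]
}}

```text
time_s: 3.1
ee_pos: [482.4, -305.4, 305.1]
ee_rot: [180.0, -0.2, 1.8]
force: [-0.5, -0.3, -0.2]
gripper_width: 91.4
gripper_force: 0.0
```

```bash
cat >> h.py <<'E'
def shot(n,labels):
    p=env.grab_frame('wrist'); save(p,n+'.png'); np.savez(n+'.npz',**p)
    print(n,np.round(env.state()['ee_pos']),np.round(env.state()['ee_rot'],1),np.round(p['position']),np.round(p['orientation'],1))
    for l in labels:
        for m in ('search_frame','landmark_of'):
            print(l,m[:4],[(np.round(r['point']).tolist(),round(r['score'],2),np.round(w(p,*r['point']),1).tolist()) for r in getattr(env,m)(p,l)][:3])
    return p
E
python3 -c "
from h import *
shot('w_rest',['side_rest'])"
```

```text
w_rest [ 480. -307.  304.] [ 1.8e+02 -1.0e-01  1.7e+00] [ 559. -303.  476.] [164.4   0.  -88.2]
side_rest sear [([257.0, 154.0], 0.9, [492.9, -306.9, 6.2])]
side_rest land [([257.0, 155.0], 0.56, [490.6, -305.9, 6.2])]
```

Call:
{"name": "move_arm", "arguments": {
  "plan": [
    [[0,5,0],0,0],
    [[0,5,0],0,0],
    [[0,5,0],0,0],
    [[0,5,0],0,0],
    [[0,5,0],0,0]
  ]
}}

```text
time_s: 3.75
ee_pos: [477.0, -58.1, 303.8]
ee_rot: [180.0, 0.0, 1.3]
force: [1.0, -0.3, -0.0]
gripper_width: 91.6
gripper_force: 0.0
```

Call:
{"name": "move_arm", "arguments": {
  "plan": [
    [[0,5,0],0,0],
    [[0,0,0],0,0]
  ]
}}

```text
time_s: 3.95
ee_pos: [477.1, -4.7, 303.9]
ee_rot: [-179.9, 0.0, 1.8]
force: [0.2, -1.2, -0.6]
gripper_width: 91.8
gripper_force: 0.0
```

```bash
python3 -c "
from h import *
shot('w_pad',['pad'])"
```

```text
w_pad [477.  -7. 304.] [180.    0.    1.7] [555.  -3. 475.] [164.2   0.2 -88.3]
pad sear [([262.0, 141.0], 0.76, [504.3, -12.0, 5.1])]
pad land [([263.0, 142.0], 0.7, [502.5, -13.0, 4.9])]
```

Call:
{"name": "move_arm", "arguments": {
  "plan": [
    [[0,5,0],0,0],
    [[0,5,0],0,0],
    [[0,5,0],0,0],
    [[0,5,0],0,0],
    [[0,5,0],0,0]
  ]
}}

```text
time_s: 4.6
ee_pos: [479.2, 240.9, 303.9]
ee_rot: [179.9, -0.0, 1.2]
force: [1.7, -0.1, -0.1]
gripper_width: 90.9
gripper_force: 0.0
```

Call:
{"name": "move_arm", "arguments": {
  "plan": [
    [[0,5,0],0,0],
    [[0,0,0],0,0]
  ]
}}

```text
time_s: 4.8
ee_pos: [479.1, 294.5, 302.7]
ee_rot: [-179.9, 0.1, 1.6]
force: [0.8, -0.1, -0.7]
gripper_width: 91.1
gripper_force: 0.0
```

```bash
python3 -c "
from h import *
shot('w_st',['stand','hp_red','hp_green','hp_yellow','block_blue','block_orange'])
a=[cv2.resize(cv2.imread('pics/'+n+'.png'),(400,300)) for n in ('w_rest','w_pad','w_st')]
cv2.imwrite('pics/m.png',np.vstack([np.hstack(a[:2]),np.hstack([a[2],a[2]*0])]))"
```

```text
w_st [479. 292. 303.] [1.799e+02 1.000e-01 1.500e+00] [557. 297. 474.] [ 1.641e+02  1.000e-01 -8.840e+01]
stand sear [([252.0, 108.0], 0.75, [550.3, 301.1, 72.2])]
stand land [([244.0, 119.0], 0.8, [538.9, 310.1, 81.0])]
hp_red sear [([195.0, 119.0], 0.65, [536.7, 366.2, 80.3])]
hp_red land [([194.0, 106.0], 0.88, [551.6, 366.7, 80.0])]
hp_green sear [([240.0, 109.0], 0.81, [549.2, 314.5, 80.8])]
hp_green land [([240.0, 94.0], 0.84, [566.2, 314.7, 81.2])]
hp_yellow sear [([293.0, 108.0], 0.74, [552.8, 254.7, 80.7]), ([269.0, 118.0], 0.24, [538.5, 280.2, 38.7])]
hp_yellow land [([295.0, 92.0], 0.88, [569.4, 253.9, 82.0])]
block_blue sear [([235.0, 216.0], 0.83, [402.5, 322.4, 24.6]), ([231.0, 8.0], 0.83, [666.1, 330.6, 22.2]), ([120.0, 129.0], 0.81, [519.6, 472.6, 32.8])]
block_blue land [([128.0, 133.0], 0.97, [513.1, 465.7, 21.7]), ([226.0, 124.0], 0.86, [530.8, 334.5, 46.9]), ([237.0, 212.0], 0.83, [406.9, 320.5, 23.5])]
block_orange sear [([268.0, 118.0], 0.74, [539.2, 281.6, 38.2]), ([290.0, 107.0], 0.51, [552.9, 258.1, 79.7])]
block_orange land [([270.0, 114.0], 0.76, [543.4, 279.8, 46.3])]
```

View pics/m.png

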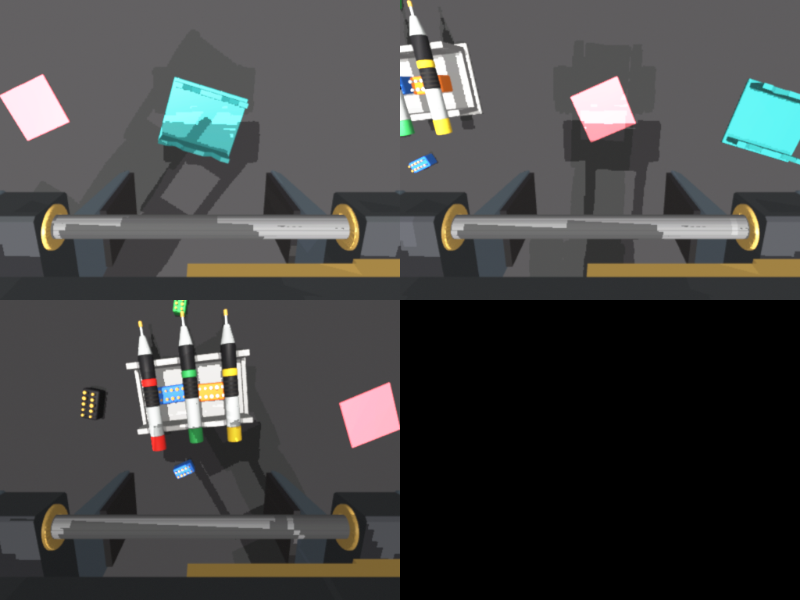

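The wrist pictures show the teal rest, the pink pad, and the stand with red, green and yellow in order. Blue is between red and green, with the small blue, green and black decoys around it. Next I fit precise poses from the clouds.

```bash
cat > fit.py <<'E'
from h import *
def seg(p,lo,hi,z0,z1,box):
    hsv=cv2.cvtColor(p['frame'],cv2.COLOR_RGB2HSV); m=cv2.inRange(hsv,lo,hi)>0
    P=cloud(p); m&=(p['z_map']>0)&(P[...,2]>z0)&(P[...,2]<z1)&(P[...,0]>box[0])&(P[...,0]<box[1])&(P[...,1]>box[2])&(P[...,1]<box[3])
    return P[m]
def rect(q):
    r=cv2.minAreaRect(q[:,:2].astype(np.float32)); return np.round(r[0],1),np.round(r[1],1),round(r[2],1)
def line(q):
    vx,vy,x,y=cv2.fitLine(q[:,:2].astype(np.float32),cv2.DIST_HUBER,0,.01,.01).ravel(); 
    if vx<0: vx,vy=-vx,-vy
    return round(float(np.degrees(np.arctan2(vy,vx))),2),float(y+vy/vx*(540-x))
E
python3 - <<'E'
from fit import *
L=lambda n:dict(np.load(n+'.npz',allow_pickle=True))
st,pd,rs,tp,sc=[L(n) for n in('w_st','w_pad','w_rest','top0','scene0')]
for n,p in(('wr',pd),('top',tp),('sc',sc)):
    q=seg(p,(160,50,80),(179,255,255),-5,15,(420,600,-90,80)); print('pad',n,rect(q),np.median(q[:,2]),len(q))
for n,p in(('wr',rs),('top',tp),('sc',sc)):
    q=seg(p,(80,60,30),(100,255,255),36,56,(400,600,-420,-200)); print('rest',n,rect(q),np.percentile(q[:,2],[10,50,90]).round(1),len(q))
    q=seg(p,(80,60,30),(100,255,255),-5,56,(400,600,-420,-200)); print('  all',n,rect(q))
for n,p in(('wr',st),('top',tp),('sc',sc)):
    for c,y in(('red',366),('green',311),('yel',256)):
        q=seg(p,(0,0,0),(180,255,255),73,92,(420,640,y-22,y+22)); print(c,n,line(q),np.percentile(q[:,2],[50,95,99]).round(1),len(q), q[:,0].min().round(),q[:,0].max().round())
    q=seg(p,(0,0,90),(180,45,255),60,74,(400,680,180,440)); print('walltops',n,rect(q),len(q))
# ring & cap colours
for c,lo,hi in(('red',(0,150,60),(6,255,255)),('green',(50,120,40),(75,255,255)),('yel',(22,150,80),(33,255,255))):
  for n,p in(('wr',st),('top',tp),('sc',sc)):
    q=seg(p,lo,hi,66,92,(420,620,180,440)); r=q[q[:,0]>530]; k=q[q[:,0]<520]
    print(c,n,'ring',r[:,:2].mean(0).round(1) if len(r) else 0,len(r),'cap',k[:,:2].mean(0).round(1) if len(k) else 0,k[:,0].min() if len(k) else 0)
for n,p in(('wr',st),('top',tp),('sc',sc)):
    q=seg(p,(105,100,60),(125,255,255),25,55,(500,570,310,370)); print('blue',n,rect(q),np.percentile(q[:,2],[10,50,90]).round(1),len(q))
E
```

```text
pad wr (array([503.5,  -8.8]), array([94. , 93.6]), 25.0) 4.013737250210681 1271
pad top (array([504.8,  -7.2]), array([96.1, 95.9]), 25.4) 3.0869584530962584 887
pad sc (array([505.9, -10.3]), array([107.2, 101.9]), 25.6) 4.388631818616773 772
rest wr (array([ 492.3, -307.9]), array([125. , 106.1]), 75.2) [38.1 45.  46.5] 1111
  all wr (array([ 489.2, -309.1]), array([141.4, 126.1]), 75.2)
rest top (array([ 492.9, -305.6]), array([125.1, 106.3]), 75.1) [38.  43.1 47.6] 190
  all top (array([ 494.1, -310.1]), array([146.8, 126.6]), 75.5)
rest sc (array([ 495.6, -308.6]), array([132.1, 106.1]), 75.1) [37.3 43.7 47.9] 131
  all sc (array([ 484.9, -327.2]), array([199.2, 136.9]), 75.5)
red wr (7.92, 370.12384033203125) [79.4 81.9 82.4] 2433 449.0 633.0
green wr (7.71, 310.6970520019531) [79.5 81.8 82.5] 2475 463.0 628.0
yel wr (7.35, 251.2916717529297) [79.4 81.7 82.5] 2465 467.0 634.0
walltops wr (array([561.7, 313.7]), array([160.1, 180.1]), 7.9) 1946
red top (7.75, 371.5039367675781) [78.5 84.7 87.7] 337 451.0 629.0
green top (7.62, 311.37164306640625) [78.7 83.8 86.6] 329 464.0 637.
[... 540 characters left out ...]
 sc ring [552.9 375.5] 27 cap [464.5 362.8] 454.52695371643676
green wr ring [566.1 313.5] 178 cap [475.2 301.8] 463.0994095828593
green top ring [567.5 313.6] 26 cap [474.2 302.1] 464.2346291260819
green sc ring [567.4 316.9] 35 cap [476.1 302.3] 463.16845409153245
yel wr ring [569.6 255.2] 188 cap [478.9 243.1] 466.52284057984036
yel top ring [570.9 254.1] 26 cap [478.4 242.5] 468.6778650095289
yel sc ring [571.9 256.6] 49 cap [479.9 242.9] 467.5173033730463
blue wr (array([533.9, 344.1]), array([27.5, 41.4]), 9.8) [36.8 38.3 39.5] 251
blue top (array([533.8, 347.7]), array([27.1, 37.5]), 7.8) [32.4 37.  41.9] 82
blue sc (array([541.8, 333.4]), array([23.9, 30.4]), 4.5) [29.7 38.5 42. ] 88
```

Call:
{"name": "move_arm", "arguments": {
  "plan": [
    [[2.45,3.87,-1.5],3,0.45],
    [[2.45,3.87,-1.5],3.1,0.45],
    [[0,0,-4],0,0.45],
    [[0,0,-4],0,0.45],
    [[0,0,-4],0,0.45]
  ],
  "squeeze": 30
}}

```text
time_s: 5.95
ee_pos: [527.2, 369.4, 152.3]
ee_rot: [180.0, -0.0, 7.6]
force: [-0.3, -1.3, -0.4]
gripper_width: 54.0
gripper_force: 0.0
```

Call:
{"name": "move_arm", "arguments": {
  "plan": [
    [[0,0,-4],0,0.45],
    [[0,0,-0.4],0,0.45],
    [[0,0,0],0,0.45],
    [[0,0,0],0,0.45]
  ]
}}

```text
time_s: 6.35
ee_pos: [528.7, 370.0, 112.5]
ee_rot: [-179.9, -0.2, 7.6]
force: [-0.4, 0.2, 0.7]
gripper_width: 50.1
gripper_force: 0.0
```

Run:
```python
from fit import *
p=shot('w_red',['hp_red','hp_green','block_blue'])
for c,y in(('red',370),('green',311)):
    q=seg(p,(0,0,0),(180,255,255),73,92,(420,640,y-22,y+22)); print(c,line(q),len(q))
for c,lo,hi in(('red',(0,150,60),(6,255,255)),('green',(50,120,40),(75,255,255))):
    q=seg(p,lo,hi,66,92,(535,620,180,440)); print(c,q.mean(0))
```

```text
w_red [529. 370. 113.] [-179.9   -0.3    7.6] [605. 380. 284.] [164.4   0.2 -82.5]
hp_red sear [([260.0, 194.0], 0.78, [551.7, 370.7, 81.2]), ([382.0, 207.0], 0.68, [545.1, 278.8, 48.3])]
hp_red land [([258.0, 188.0], 0.78, [555.3, 372.1, 81.6])]
hp_green sear [([383.0, 206.0], 0.64, [546.2, 278.5, 48.0]), ([350.0, 165.0], 0.63, [577.1, 318.4, 80.0])]
hp_green land [([439.0, 188.0], 0.63, [569.9, 260.0, 80.1])]
block_blue sear [([289.0, 329.0], 0.68, [408.4, 323.5, 14.7]), ([119.0, 201.0], 0.64, [521.8, 473.2, 42.4]), ([301.0, 202.0], 0.58, [538.0, 336.6, 38.2])]
block_blue land [([132.0, 196.0], 0.97, [524.3, 467.4, 31.7]), ([284.0, 331.0], 0.95, [406.7, 327.7, 16.0]), ([333.0, 16.0], 0.7, [669.6, 335.6, 28.6])]
red (7.62, 371.00506591796875) 6204
green (7.76, 312.2208251953125) 5097
red [552.32475854 372.92728026  79.35889627]
green [566.10837456 316.18222945  79.04665241]
```

View pics/w_red.png

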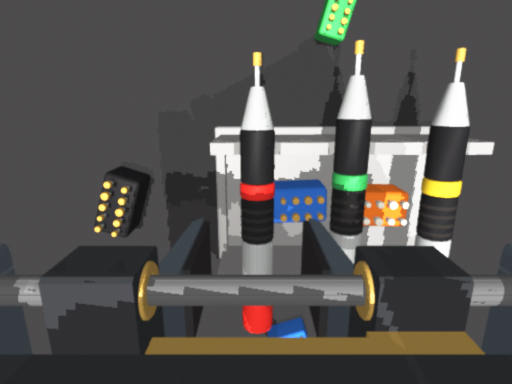

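The red barrel (col 258) is centred between the fingers (cols 190 and 320), so I descend and grip.

Call:
{"name": "move_arm", "arguments": {
  "plan": [
    [[0,0,-3],0,0.45],
    [[0,0,-2.6],0,0.45],
    [[0,0,0],0,0.45],
    [[0,0,0],0,1],
    [[0,0,0],0,1]
  ]
}}

```text
time_s: 7.2
ee_pos: [528.3, 369.7, 55.7]
ee_rot: [-179.9, -0.2, 7.6]
force: [-0.8, -0.7, 0.1]
gripper_width: 36.9
gripper_force: 0.0
```

Call:
{"name": "move_arm", "arguments": {
  "plan": [
    [[0,0,0],0,1],
    [[0,0,0],0,1],
    [[0,0,0],0,1],
    [[0,0,0],0,1]
  ]
}}

```text
time_s: 7.6
ee_pos: [527.9, 369.2, 55.2]
ee_rot: [-180.0, -0.1, 7.6]
force: [-0.0, -1.5, 5.6]
gripper_width: 21.4
gripper_force: 30.0
```

Call:
{"name": "move_arm", "arguments": {
  "plan": [
    [[0,0,1],0,1],
    [[0,0,2],0,1],
    [[0,0,3],0,1],
    [[0,0,3],0,1],
    [[0,0,1],0,1]
  ]
}}

```text
time_s: 8.1
ee_pos: [528.4, 370.0, 157.3]
ee_rot: [-179.9, -0.3, 7.6]
force: [0.3, -0.6, -1.2]
gripper_width: 21.6
gripper_force: 30.0
```

Call:
{"name": "move_arm", "arguments": {
  "plan": [
    [[-0.25,-1,0],0,1],
    [[-0.25,-2,0],0,1],
    [[-0.25,-3,0],0,1],
    [[-0.25,-4,0],0,1],
    [[-0.25,-4,0],0,1]
  ]
}}

```text
time_s: 8.6
ee_pos: [512.6, 226.8, 151.5]
ee_rot: [179.9, 0.3, 7.6]
force: [-0.1, -0.5, -1.3]
gripper_width: 21.0
gripper_force: 30.0
```

Call:
{"name": "move_arm", "arguments": {
  "plan": [
    [[-0.25,-4.5,0],-2.24,1],
    [[-0.25,-4.5,0],-2.24,1],
    [[-0.25,-4.5,0],-2.24,1],
    [[-0.25,-4.5,0],-2.24,1],
    [[-0.25,-4.5,0],-2.24,1]
  ]
}}

```text
time_s: 9.1
ee_pos: [499.7, 2.0, 152.0]
ee_rot: [180.0, 0.2, -3.7]
force: [0.3, -0.7, -2.1]
gripper_width: 21.4
gripper_force: 30.0
```

Call:
{"name": "move_arm", "arguments": {
  "plan": [
    [[-0.25,-4.5,0],-2.24,1],
    [[-0.25,-4.5,0],-2.24,1],
    [[-0.25,-4.5,0],-2.24,1],
    [[-0.25,-4.5,0],-2.24,1],
    [[-0.25,-4.5,0],-2.24,1]
  ]
}}

```text
time_s: 9.6
ee_pos: [487.3, -222.3, 151.9]
ee_rot: [-180.0, 0.2, -14.9]
force: [0.1, -0.7, -2.5]
gripper_width: 21.2
gripper_force: 30.0
```

Call:
{"name": "move_arm", "arguments": {
  "plan": [
    [[-0.25,-4,0],0,1],
    [[-0.25,-3,0],0,1],
    [[0,-2.5,0],0,1],
    [[0,-1.5,0],0,1],
    [[0,-0.79,0],0,1]
  ]
}}

```text
time_s: 10.1
ee_pos: [483.5, -339.3, 152.3]
ee_rot: [-179.9, 0.2, -14.9]
force: [0.8, -0.8, -1.6]
gripper_width: 21.7
gripper_force: 30.0
```

Call:
{"name": "move_arm", "arguments": {
  "plan": [
    [[0,0,-2],0,1],
    [[0,0,-3],0,1],
    [[0,0,-2],0,1],
    [[0,0,0],0,1],
    [[0,0,0],0,1]
  ]
}}

```text
time_s: 10.6
ee_pos: [484.8, -338.1, 83.9]
ee_rot: [-180.0, 0.0, -14.8]
force: [0.2, 0.1, -1.6]
gripper_width: 21.1
gripper_force: 30.0
```

Run:
```python
from fit import *
p=shot('w_r2',['side_rest','hp_red'])
for b in ((400,600,-420,-200),):
    q=seg(p,(80,60,30),(100,255,255),36,56,b); print(rect(q),len(q),np.percentile(q[:,2],[10,50,90]).round(1))
    q=q[q[:,2]>43];h=np.histogram(q@[1*.967,-.2554,0],20); print(np.round(h[1]),h[0])
```

```text
w_r2 [ 485. -339.   85.] [ 1.80e+02 -1.00e-01 -1.48e+01] [ 560. -358.  255.] [ 1.641e+02  1.000e-01 -1.048e+02]
side_rest sear [([186.0, 179.0], 0.94, [519.7, -292.1, 6.4])]
side_rest land [([216.0, 203.0], 0.93, [495.5, -308.6, 6.3])]
hp_red sear [([258.0, 194.0], 0.92, [521.5, -348.4, 109.6])]
hp_red land [([260.0, 218.0], 0.96, [510.2, -346.8, 110.0])]
(array([ 540.3, -320.3]), array([125.4,   8.3]), 75.1) 1941 [39.1 45.4 46.6]
[600. 601. 601. 601. 602. 602. 603. 603. 604. 604. 604. 605. 605. 606.
 606. 606. 607. 607. 608. 608. 608.] [ 55  61 107  72  51 107  54  62 106  66  57 108  54  63 110  58  63 107
  64  58]
```

View pics/w_r2.png

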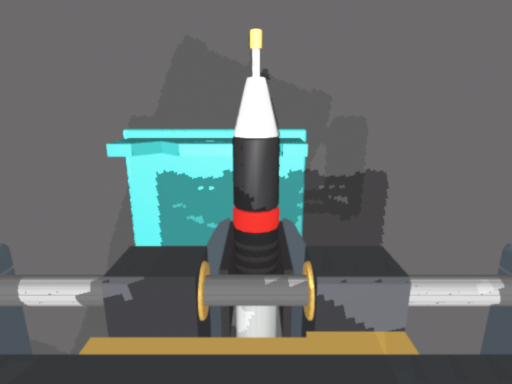

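The red handpiece (col 257) lines up with the right groove, and the rest fit matches to within 0.5 mm. I lower and release it.

Call:
{"name": "move_arm", "arguments": {
  "plan": [
    [[0,0,-2.5],0,1],
    [[0,0,-2],0,1],
    [[0,0,-0.7],0,1],
    [[0,0,-0.1],0,1],
    [[0,0,0],0,1]
  ]
}}

```text
time_s: 11.35
ee_pos: [484.8, -339.6, 31.8]
ee_rot: [179.9, -0.1, -14.8]
force: [-1.9, -2.0, -0.9]
gripper_width: 21.5
gripper_force: 30.0
```

Call:
{"name": "move_arm", "arguments": {
  "plan": [
    [[0,0,0],0,0.45],
    [[0,0,0],0,0.45],
    [[0,0,0],0,0.45],
    [[0,0,0],0,0.45],
    [[0,0,0],0,0.45]
  ]
}}

```text
time_s: 11.85
ee_pos: [484.9, -338.8, 31.1]
ee_rot: [180.0, -0.0, -14.8]
force: [0.1, -0.0, -0.4]
gripper_width: 50.0
gripper_force: 0.0
```

Call:
{"name": "move_arm", "arguments": {
  "plan": [
    [[0,0,1],0,0.45],
    [[0,0,3],0,0.45],
    [[0,0,4],0,0.45],
    [[0,0,4],0,0.45],
    [[0,0,0],0,0.45]
  ]
}}

```text
time_s: 12.35
ee_pos: [487.9, -341.1, 158.0]
ee_rot: [179.7, -0.7, -14.8]
force: [0.3, -0.7, 1.3]
gripper_width: 50.3
gripper_force: 0.0
```

```bash
cat >> fit.py <<'E'
COL={'red':((0,150,60),(6,255,255)),'green':((50,120,40),(75,255,255)),'yel':((22,150,80),(33,255,255))}
def hp(p,c,ax,box,minx):
    """axis line + ring: colour pts (ring) and cloud near axis height ax"""
    q=seg(p,*COL[c],ax-6,ax+16,box); q=q[q[:,0]>minx]; r=q.mean(0)
    a=seg(p,(0,0,0),(180,255,255),ax+5,ax+16,(r[0]-130,r[0]+100,r[1]-40,r[1]+40))
    l=cv2.fitLine(a[:,:2].astype(np.float32),cv2.DIST_HUBER,0,.01,.01).ravel(); s=np.sign(l[0]); d=l[:2]*s
    ring=l[2:]+d*((r[:2]-l[2:])@d); print(c,'ring',ring.round(1),'grip',(ring-25*d).round(1),'yaw',np.degrees(np.arctan2(d[1],d[0])).round(2),'ztop',np.percentile(a[:,2],[50,95]).round(1),len(q),len(a))
E
python3 - <<'E'
from fit import *
p=shot('w_r3',['hp_red']); hp(p,'red',46,(490,560,-400,-280),490)
E
```

```text
w_r3 [ 486. -340.  155.] [179.8  -0.4 -14.8] [ 561. -359.  330.] [ 164.9   -0.3 -104.9]
hp_red sear [([260.0, 185.0], 0.72, [499.2, -348.3, 56.1])]
hp_red land [([259.0, 177.0], 0.77, [506.2, -348.7, 56.7])]
red ring [ 508.4 -346. ] grip [ 484.3 -339.5] yaw -14.98 ztop [55.6 57.7] 313 3671
```

Call:
{"name": "move_arm", "arguments": {
  "plan": [
    [[0.44,4.9,0],2.24,0.45],
    [[0.44,4.9,0],2.24,0.45],
    [[0.44,4.9,0],2.24,0.45],
    [[0.44,4.9,0],2.24,0.45],
    [[0.44,4.9,0],2.24,0.45]
  ]
}}

```text
time_s: 13.0
ee_pos: [505.4, -91.8, 149.3]
ee_rot: [-180.0, 0.2, -3.5]
force: [0.5, -0.7, 0.4]
gripper_width: 50.0
gripper_force: 0.0
```

Call:
{"name": "move_arm", "arguments": {
  "plan": [
    [[0.44,4.9,0],2.24,0.45],
    [[0.44,4.9,0],2.24,0.45],
    [[0.44,4.9,0],2.24,0.45],
    [[0.44,4.9,0],2.24,0.45],
    [[0.44,4.9,0],2.24,0.45]
  ]
}}

```text
time_s: 13.5
ee_pos: [527.4, 152.9, 149.2]
ee_rot: [180.0, 0.2, 7.7]
force: [0.8, 0.7, -0.1]
gripper_width: 50.4
gripper_force: 0.0
```

Call:
{"name": "move_arm", "arguments": {
  "plan": [
    [[0.44,4.9,0],0,0.45],
    [[0.44,4.9,0],0,0.45],
    [[0.4,4.9,0],0,0.45],
    [[0,1.34,-2],0,0.45],
    [[0,0,-2],0,0.45]
  ]
}}

```text
time_s: 14.0
ee_pos: [540.5, 314.1, 108.6]
ee_rot: [180.0, 0.1, 7.8]
force: [0.3, -0.3, -0.9]
gripper_width: 50.1
gripper_force: 0.0
```

Call:
{"name": "move_arm", "arguments": {
  "plan": [
    [[0,0,0],0,0.45],
    [[0,0,0],0,0.45]
  ]
}}

```text
time_s: 14.2
ee_pos: [540.8, 311.0, 109.7]
ee_rot: [179.9, 0.2, 7.6]
force: [0.4, -0.0, -0.1]
gripper_width: 50.6
gripper_force: 0.0
```

Run:
```python
from fit import *
p=shot('w_g',[]); hp(p,'green',70,(420,620,280,360),540); print(env.state()['ee_pos'],env.state()['ee_rot'])
hp(p,'yel',70,(420,620,220,280),540)
```

```text
w_g [542. 311. 111.] [180.    0.    7.6] [618. 321. 281.] [164.   -0.  -82.5]
green ring [566.6 314.3] grip [541.8 311. ] yaw 7.62 ztop [79.6 81.6] 553 5947
[541.54953122 311.10035379 110.84316097] [1.79976198e+02 4.00038898e-02 7.55564479e+00]
yel ring [570.  256.2] grip [545.2 253.7] yaw 5.75 ztop [79.5 81.5] 551 4441
```

Call:
{"name": "move_arm", "arguments": {
  "plan": [
    [[0,0,-3],0,0.45],
    [[0,0,-2.7],0,0.45],
    [[0,0,0],0,0.45],
    [[0,0,0],0,1],
    [[0,0,0],0,1]
  ]
}}

```text
time_s: 14.75
ee_pos: [542.9, 312.0, 56.1]
ee_rot: [-179.9, -0.2, 7.6]
force: [-0.5, 0.4, -0.2]
gripper_width: 37.2
gripper_force: 0.0
```

Call:
{"name": "move_arm", "arguments": {
  "plan": [
    [[0,0,0],0,1],
    [[0,0,0],0,1],
    [[0,0,0],0,1],
    [[0,0,0],0,1]
  ]
}}

```text
time_s: 15.15
ee_pos: [542.5, 310.7, 55.3]
ee_rot: [179.9, -0.1, 7.6]
force: [0.6, -4.6, 6.1]
gripper_width: 21.3
gripper_force: 30.0
```

Call:
{"name": "move_arm", "arguments": {
  "plan": [
    [[0,0,1],0,1],
    [[0,0,2],0,1],
    [[0,0,3],0,1],
    [[0,0,3],0,1],
    [[0,0,1],0,1]
  ]
}}

```text
time_s: 15.65
ee_pos: [542.7, 313.0, 157.5]
ee_rot: [-179.8, -0.3, 7.6]
force: [0.3, 0.8, -2.1]
gripper_width: 21.3
gripper_force: 30.0
```

Call:
{"name": "move_arm", "arguments": {
  "plan": [
    [[-0.3,-1,0],0,1],
    [[-0.3,-2,0],0,1],
    [[-0.3,-3,0],0,1],
    [[-0.3,-4,0],0,1],
    [[-0.3,-4,0],0,1]
  ]
}}

```text
time_s: 16.15
ee_pos: [524.4, 169.7, 151.7]
ee_rot: [180.0, 0.3, 7.6]
force: [0.2, -0.1, -2.1]
gripper_width: 21.3
gripper_force: 30.0
```

Call:
{"name": "move_arm", "arguments": {
  "plan": [
    [[-0.3,-4.5,0],-2.24,1],
    [[-0.3,-4.5,0],-2.24,1],
    [[-0.3,-4.5,0],-2.24,1],
    [[-0.3,-4.5,0],-2.24,1],
    [[-0.3,-4.5,0],-2.24,1]
  ]
}}

```text
time_s: 16.65
ee_pos: [509.1, -55.2, 152.0]
ee_rot: [-180.0, 0.2, -3.7]
force: [-0.1, -0.4, -2.5]
gripper_width: 21.4
gripper_force: 30.0
```

Call:
{"name": "move_arm", "arguments": {
  "plan": [
    [[-0.3,-4.5,0],-2.24,1],
    [[-0.3,-4.5,0],-2.24,1],
    [[-0.3,-4.5,0],-2.24,1],
    [[-0.13,-4,0],-2.24,1],
    [[0,-2.5,0],-2.24,1]
  ]
}}

```text
time_s: 17.15
ee_pos: [498.9, -255.7, 151.8]
ee_rot: [-180.0, 0.2, -15.0]
force: [0.5, -0.8, -1.9]
gripper_width: 21.4
gripper_force: 30.0
```

Call:
{"name": "move_arm", "arguments": {
  "plan": [
    [[0,-1.5,0],0,1],
    [[0,-0.79,0],0,1],
    [[0,0,-2],0,1],
    [[0,0,-3],0,1],
    [[0,0,-2],0,1]
  ]
}}

```text
time_s: 17.65
ee_pos: [500.0, -274.5, 81.8]
ee_rot: [-179.9, 0.2, -14.7]
force: [-0.8, 0.7, -3.4]
gripper_width: 21.1
gripper_force: 30.0
```

Call:
{"name": "move_arm", "arguments": {
  "plan": [
    [[0,0,0],0,1],
    [[0,0,0],0,1]
  ]
}}

```text
time_s: 17.85
ee_pos: [501.2, -275.5, 83.9]
ee_rot: [-180.0, 0.0, -14.7]
force: [-0.3, 0.5, -1.8]
gripper_width: 21.3
gripper_force: 30.0
```

Run:
```python
from fit import *
p=shot('w_g2',[]); hp(p,'green',99,(500,580,-320,-240),500); print(env.state()['ee_pos'],env.state()['ee_rot'])
hp(p,'red',46,(490,560,-400,-310),490)
q=seg(p,(80,60,30),(100,255,255),36,56,(520,600,-420,-200)); print(rect(q))
```

```text
w_g2 [ 502. -276.   85.] [ 1.80e+02 -1.00e-01 -1.47e+01] [ 576. -295.  255.] [ 164.1    0.  -104.8]
green ring [ 525.  -281.3] grip [ 500.8 -275. ] yaw -14.57 ztop [108.1 110.3] 957 8252
[ 501.89812663 -276.01785761   84.79277701] [ 1.79988594e+02 -7.08548511e-02 -1.47458373e+01]
red ring [ 509.1 -344.2] grip [ 485.  -337.5] yaw -15.56 ztop [55.5 57.6] 589 4399
(array([ 536.9, -320.6]), array([125.3,  27.4]), 81.3)
```

View pics/w_g2.png

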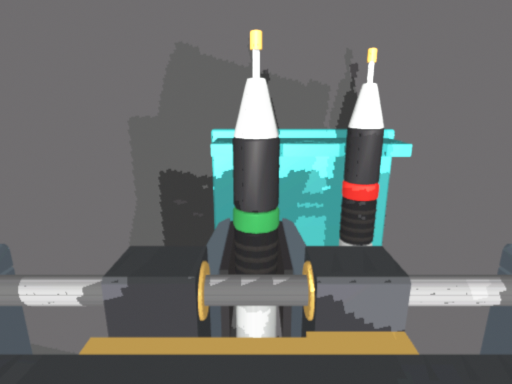

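Green (col 257) is above the free left groove and red lies in the right one. I lower green, release, then fly back toward the block while turning to its grasp yaw.

Call:
{"name": "move_arm", "arguments": {
  "plan": [
    [[0,0,-2.5],0,1],
    [[0,0,-2],0,1],
    [[0,0,-0.7],0,1],
    [[0,0,-0.1],0,1],
    [[0,0,0],0,1]
  ]
}}

```text
time_s: 18.4
ee_pos: [502.0, -276.8, 32.1]
ee_rot: [180.0, -0.1, -14.8]
force: [-0.1, 0.0, -1.0]
gripper_width: 21.4
gripper_force: 30.0
```

Call:
{"name": "move_arm", "arguments": {
  "plan": [
    [[0,0,0],0,0.45],
    [[0,0,0],0,0.45],
    [[0,0,0],0,0.45],
    [[0,0,0],0,0.45],
    [[0,0,0],0,0.45]
  ]
}}

```text
time_s: 18.9
ee_pos: [501.3, -276.4, 31.1]
ee_rot: [180.0, -0.0, -14.8]
force: [-0.8, -0.2, -0.7]
gripper_width: 50.0
gripper_force: 0.0
```

Call:
{"name": "move_arm", "arguments": {
  "plan": [
    [[0,0,1],0,0.45],
    [[0,0,3],0,0.45],
    [[0,0,4],0,0.45],
    [[0,0,4],0,0.45],
    [[0,0,0],0,0.45]
  ]
}}

```text
time_s: 19.4
ee_pos: [504.6, -278.3, 157.8]
ee_rot: [179.8, -0.7, -14.8]
force: [0.7, 0.0, -0.3]
gripper_width: 50.4
gripper_force: 0.0
```

Run:
```python
from fit import *
p=shot('w_g3',[]); hp(p,'green',46,(500,580,-320,-240),500);hp(p,'red',46,(490,560,-400,-310),490)
```

```text
w_g3 [ 503. -277.  155.] [179.9  -0.4 -14.8] [ 577. -297.  330.] [ 164.9   -0.2 -104.9]
green ring [ 525.1 -283. ] grip [ 500.9 -276.6] yaw -14.88 ztop [55.6 57.7] 284 3654
red ring [ 508.5 -345.1] grip [ 484.2 -339.1] yaw -13.85 ztop [55.6 57.6] 313 2778
```

Call:
{"name": "move_arm", "arguments": {
  "plan": [
    [[0.3,4.73,0],8.5,0.45],
    [[0.3,4.73,0],8.5,0.45],
    [[0.3,4.73,0],8.5,0.45],
    [[0.3,4.73,0],8.5,0.45],
    [[0.3,4.73,0],8.5,0.45]
  ]
}}

```text
time_s: 19.95
ee_pos: [515.1, -38.0, 149.9]
ee_rot: [-179.9, 0.1, 28.0]
force: [0.8, 0.6, 1.1]
gripper_width: 50.0
gripper_force: 0.0
```

Call:
{"name": "move_arm", "arguments": {
  "plan": [
    [[0.3,4.73,0],8.5,0.45],
    [[0.3,4.73,0],8.5,0.45],
    [[0.3,4.73,0],8.5,0.45],
    [[0.3,4.73,0],8.5,0.45],
    [[0.3,4.73,0],8.5,0.45]
  ]
}}

```text
time_s: 20.45
ee_pos: [530.2, 198.3, 149.8]
ee_rot: [-179.9, 0.1, 70.6]
force: [0.6, -0.3, 0.4]
gripper_width: 49.9
gripper_force: 0.0
```

Call:
{"name": "move_arm", "arguments": {
  "plan": [
    [[0.3,4.73,0],8.5,0.45],
    [[0.3,4.73,0],8.5,0.45],
    [[0,0,0],5.2,0.45],
    [[0,0,0],5.2,0.45],
    [[0,0,0],0,0.45]
  ]
}}

```text
time_s: 20.95
ee_pos: [536.2, 291.4, 149.5]
ee_rot: [-179.8, 0.1, 97.6]
force: [0.8, 0.2, -0.2]
gripper_width: 50.0
gripper_force: 0.0
```

Run:
```python
from fit import *
p=shot('w_b',['block_blue']); t=env.grab_frame('top'); np.savez('top1.npz',**t); print(env.state()['ee_pos'],env.state()['ee_rot'])
for n,p in(('wr',p),('top',t)):
    q=seg(p,(105,100,40),(125,255,255),33,42,(490,590,300,390)); print(n,rect(q),np.percentile(q[:,2],[5,50,95]).round(1),len(q))
```

```text
w_b [536. 291. 150.] [-179.9    0.    97.5] [527. 368. 320.] [164.2   0.2   7.6]
block_blue sear [([410.0, 164.0], 0.81, [670.3, 334.6, 22.6]), ([264.0, 139.0], 0.72, [536.4, 340.0, 38.5])]
block_blue land [([407.0, 161.0], 0.79, [663.8, 336.8, 29.3]), ([116.0, 134.0], 0.72, [407.3, 325.5, 20.5]), ([265.0, 138.0], 0.68, [537.0, 341.4, 38.5])]
[537.03033589 290.73529655 150.58568133] [-1.79957203e+02  1.54934963e-02  9.74829606e+01]
wr (array([534.5, 341.4]), array([27.7, 49.1]), 8.5) [35.4 37.5 39. ] 310Traceback (most recent call last):
  File "<stdin>", line 4, in <module>
    return _quantile_unchecked(
        a, q, axis, out, overwrite_input, method, keepdims, weights)
    return _ureduce(a,
                    func=_quantile_ureduce_func,
    ...<5 lines>...
                    overwrite_input=overwrite_input,
                    method=method)
    r = func(a, **kwargs)
    result = _quantile(arr,
                       quantiles=q,
    ...<2 lines>...
                       out=out,
                       weights=wgt)
    slices_having_nans = np.isnan(arr[-1, ...])
                                  ~~~^^^^^^^^^
IndexError: index -1 is out of bounds for axis 0 with size 0
```

View pics/w_b.png

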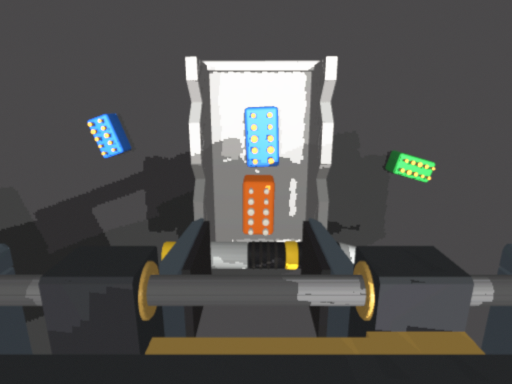

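Blue (262,137) is in the tray between the walls (cols 195 to 330), with orange at (258,205). The fit gives (534.5, 341.4), so I narrow the fingers to fit between the walls and go down.

Call:
{"name": "move_arm", "arguments": {
  "plan": [
    [[-0.13,2.5,-2],0.4,0.52],
    [[-0.14,2.54,-2],0,0.52],
    [[0,0,-3],0,0.52],
    [[0,0,0],0,0.52],
    [[0,0,0],0,0.52]
  ]
}}

```text
time_s: 21.65
ee_pos: [534.5, 341.1, 81.0]
ee_rot: [-179.9, 0.0, 97.9]
force: [0.7, 1.3, -0.5]
gripper_width: 43.9
gripper_force: 0.0
```

Call:
{"name": "move_arm", "arguments": {
  "plan": [
    [[0,0,-3],0,0.52],
    [[0,0,-2],0,0.52],
    [[0,0,-1.3],0,0.52],
    [[0,0,-0.7],0,0.52],
    [[0,0,0],0,0.52]
  ]
}}

```text
time_s: 22.15
ee_pos: [534.8, 341.4, 11.2]
ee_rot: [180.0, -0.0, 98.0]
force: [0.1, -0.1, 0.2]
gripper_width: 44.1
gripper_force: 0.0
```

Call:
{"name": "move_arm", "arguments": {
  "plan": [
    [[0,0,0],0,1],
    [[0,0,0],0,1],
    [[0,0,0],0,1],
    [[0,0,0],0,1],
    [[0,0,0],0,1]
  ],
  "squeeze": 25
}}

```text
time_s: 22.65
ee_pos: [535.1, 342.0, 12.1]
ee_rot: [179.9, -0.0, 98.0]
force: [-0.7, -0.4, 6.1]
gripper_width: 27.8
gripper_force: 25.0
```

Call:
{"name": "move_arm", "arguments": {
  "plan": [
    [[0,0,1],0,1],
    [[0,0,2],0,1],
    [[0,0,3],0,1],
    [[0,0,4],0,1],
    [[0,0,2],0,1]
  ]
}}

```text
time_s: 23.15
ee_pos: [535.6, 342.3, 134.6]
ee_rot: [179.7, -0.1, 98.0]
force: [0.1, 0.6, -1.3]
gripper_width: 28.3
gripper_force: 25.0
```

Call:
{"name": "move_arm", "arguments": {
  "plan": [
    [[-0.3,-1,0],0,1],
    [[-0.3,-2,0],0,1],
    [[-0.3,-3,0],0,1],
    [[-0.3,-4,0],0,1],
    [[-0.3,-4.5,0],0,1]
  ]
}}

```text
time_s: 23.65
ee_pos: [517.7, 194.8, 129.1]
ee_rot: [-179.8, 0.1, 98.1]
force: [0.6, -0.5, -1.7]
gripper_width: 27.4
gripper_force: 25.0
```

Call:
{"name": "move_arm", "arguments": {
  "plan": [
    [[-0.3,-4.5,0],0,1],
    [[-0.3,-4.5,0],0,1],
    [[-0.3,-4,0],0,1],
    [[-0.3,-3,0],0,1],
    [[-0.3,-2,0],0,1]
  ]
}}

```text
time_s: 24.15
ee_pos: [502.2, 14.0, 129.3]
ee_rot: [-179.8, 0.0, 97.9]
force: [0.1, -0.0, -1.8]
gripper_width: 28.0
gripper_force: 25.0
```

Call:
{"name": "move_arm", "arguments": {
  "plan": [
    [[-0.02,-1.5,0],0,1],
    [[0,-1.01,0],0,1],
    [[0,0,-2],0,1],
    [[0,0,-3],0,1],
    [[0,0,-2],0,1]
  ]
}}

```text
time_s: 24.65
ee_pos: [503.3, -8.2, 59.1]
ee_rot: [-179.9, -0.0, 98.0]
force: [-0.3, -0.4, -1.2]
gripper_width: 27.9
gripper_force: 25.0
```

Call:
{"name": "move_arm", "arguments": {
  "plan": [
    [[0,0,-2],0,1],
    [[0,0,-1.5],0,1],
    [[0,0,-0.8],0,1],
    [[0,0,0],0,1],
    [[0,0,0],0,1]
  ]
}}

```text
time_s: 25.15
ee_pos: [504.7, -8.3, 18.3]
ee_rot: [180.0, 0.0, 98.0]
force: [1.5, 0.2, -0.4]
gripper_width: 27.9
gripper_force: 25.0
```

Run:
```python
from fit import *
for n in('wrist','scene'):
    p=env.grab_frame(n); q=seg(p,(160,50,80),(179,255,255),-5,15,(420,600,-90,80)); print(n,rect(q))
    q=seg(p,(105,100,40),(125,255,255),0,60,(450,560,-50,30)); print(rect(q),np.percentile(q[:,2],[5,50,95]).round(1),len(q))
    save(p,'pl_'+n+'.png')
a=[cv2.imread('pics/pl_wrist.png'),cv2.resize(cv2.imread('pics/pl_scene.png')[150:234,220:332],(512,384))]
cv2.imwrite('pics/pl.png',cv2.resize(np.hstack(a),(800,300)))
```

```text
wrist (array([504.3, -10.1]), array([92.3, 92.8]), 25.1)
(array([504.8,  -8.9]), array([31. , 50.7]), 6.8) [23.  43.9 45.2] 3773
scene (array([505.8,  -6.6]), array([97.7, 94.8]), 23.2)
(array([504. ,   7.2]), array([34.2, 21.1]), 41.5) [21.8 40.3 48.6] 79
```

View pics/pl.png

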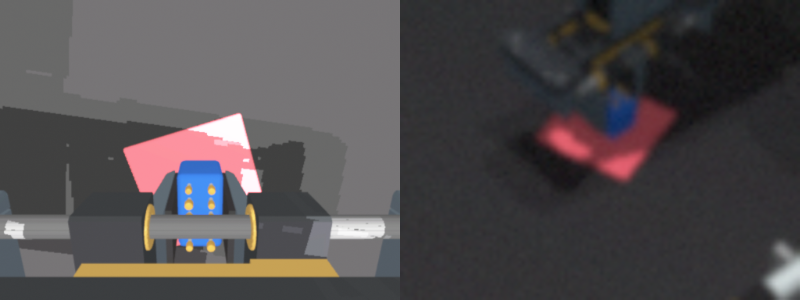

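The block is over the middle of the pad (block centre 504.8, -8.9; pad 504.3, -9), so I set it down, release, and go for the red handpiece.

Call:
{"name": "move_arm", "arguments": {
  "plan": [
    [[0,0,-0.5],0,1],
    [[0,0,-0.3],0,1],
    [[0,0,-0.1],0,1],
    [[0,0,0],0,1],
    [[0,0,0],0,1]
  ]
}}

```text
time_s: 25.75
ee_pos: [504.5, -8.5, 10.0]
ee_rot: [180.0, 0.0, 98.0]
force: [-2.0, 0.7, 7.9]
gripper_width: 27.8
gripper_force: 25.0
```

Call:
{"name": "move_arm", "arguments": {
  "plan": [
    [[0,0,0],0,0.45],
    [[0,0,0],0,0.45],
    [[0,0,0],0,0.45],
    [[0,0,0],0,0.45],
    [[0,0,0],0,0.45]
  ]
}}

```text
time_s: 26.25
ee_pos: [504.3, -8.5, 8.8]
ee_rot: [-180.0, -0.0, 98.0]
force: [0.1, 0.7, -0.4]
gripper_width: 50.0
gripper_force: 0.0
```

Call:
{"name": "move_arm", "arguments": {
  "plan": [
    [[0,0,1],0,0.45],
    [[0,0,2],0,0.45],
    [[0,0,3],0,0.45],
    [[0,0,4],0,0.45],
    [[0,0,2],0,0.45]
  ]
}}

```text
time_s: 26.75
ee_pos: [505.8, -8.5, 132.8]
ee_rot: [179.7, 0.1, 98.0]
force: [1.1, 0.0, 0.4]
gripper_width: 50.2
gripper_force: 0.0
```

Call:
{"name": "move_arm", "arguments": {
  "plan": [
    [[0,0,0],-8,0.45],
    [[0,0,0],-8,0.45],
    [[0,0,0],-8,0.45],
    [[0,0,0],-8,0.45],
    [[0,0,0],-8,0.45]
  ]
}}

```text
time_s: 27.25
ee_pos: [504.3, -8.5, 129.7]
ee_rot: [180.0, -0.0, 57.7]
force: [0.4, -0.3, -0.2]
gripper_width: 50.2
gripper_force: 0.0
```

Call:
{"name": "move_arm", "arguments": {
  "plan": [
    [[-0.28,-4.7,0],-8,0.45],
    [[-0.28,-4.7,0],-8,0.45],
    [[-0.28,-4.7,0],-8,0.45],
    [[-0.28,-4.7,0],-8,0.45],
    [[-0.28,-4.7,0],-8,0.45]
  ]
}}

```text
time_s: 27.75
ee_pos: [490.0, -245.3, 129.8]
ee_rot: [180.0, -0.0, 17.7]
force: [0.9, 1.2, 0.2]
gripper_width: 50.2
gripper_force: 0.0
```

Call:
{"name": "move_arm", "arguments": {
  "plan": [
    [[-0.28,-4.7,0],-8,0.45],
    [[-0.28,-4.7,0],-8,0.45],
    [[0,-0.12,0],-8,0.45],
    [[0,0,-2],-8,0.45],
    [[0,0,-2],-0.8,0.45]
  ]
}}

```text
time_s: 28.25
ee_pos: [484.9, -339.7, 89.7]
ee_rot: [180.0, -0.1, -15.0]
force: [0.1, -0.2, -0.2]
gripper_width: 50.0
gripper_force: 0.0
```

Call:
{"name": "move_arm", "arguments": {
  "plan": [
    [[0,0,0],0,0.45],
    [[0,0,0],0,0.45]
  ]
}}

```text
time_s: 28.45
ee_pos: [484.8, -338.7, 89.5]
ee_rot: [180.0, -0.0, -14.8]
force: [-0.0, -0.1, -0.2]
gripper_width: 50.3
gripper_force: 0.0
```

Run:
```python
from fit import *
print(env.state()['ee_pos'],env.state()['ee_rot'])
p=shot('w_r4',[]); hp(p,'red',46,(490,560,-400,-310),490)
for n in('top','scene'):
    p=env.grab_frame(n); q=seg(p,(160,50,80),(179,255,255),-5,15,(420,600,-90,80)); print(n,rect(q))
    q=seg(p,(105,100,40),(125,255,255),30,60,(450,560,-60,50)); print(rect(q),np.percentile(q[:,2],[5,50,95]).round(1),len(q))
save(p,'pl2.png',(220,150,332,234),5)
```

```text
[ 484.79549787 -338.67505332   89.53416157] [ 1.79995154e+02 -2.90531801e-03 -1.47822057e+01]
w_r4 [ 485. -339.   90.] [ 1.80e+02 -1.00e-01 -1.48e+01] [ 560. -358.  261.] [ 164.2    0.  -104.8]
red ring [ 508.6 -346. ] grip [ 484.4 -339.7] yaw -14.71 ztop [55.6 57.7] 537 5709
top (array([505. ,  -7.2]), array([96.4, 95.7]), 25.2)
(array([503.9,  -6.8]), array([24.9, 46.5]), 7.7) [30.9 36.  40.7] 80
scene (array([504.9, -11.6]), array([107.6, 103.9]), 24.1)
(array([511.4,  -6.6]), array([25.3, 46.8]), 7.4) [31.1 36.7 41.8] 86
```

View pics/pl2.png

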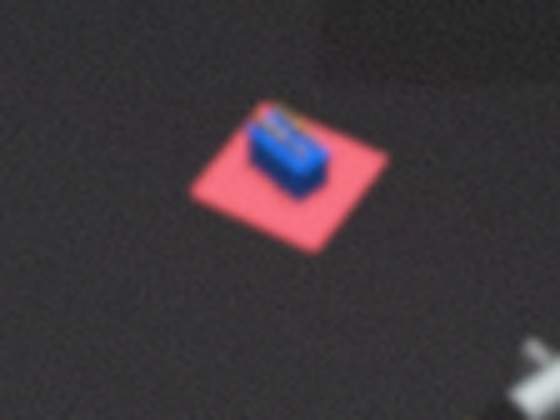

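The block stands upright and centred on the pad. Now I grip red and carry it back.

Call:
{"name": "move_arm", "arguments": {
  "plan": [
    [[0,0,-3],0,0.45],
    [[0,0,-2.9],0,0.45],
    [[0,0,0],0,0.45],
    [[0,0,0],0,1],
    [[0,0,0],0,1]
  ],
  "squeeze": 30
}}

```text
time_s: 29.1
ee_pos: [485.9, -339.5, 31.9]
ee_rot: [179.9, -0.2, -14.8]
force: [0.5, -0.2, 0.3]
gripper_width: 37.1
gripper_force: 0.0
```

Call:
{"name": "move_arm", "arguments": {
  "plan": [
    [[0,0,0],0,1],
    [[0,0,0],0,1],
    [[0,0,0],0,1],
    [[0,0,0],0,1]
  ]
}}

```text
time_s: 29.5
ee_pos: [485.3, -340.2, 31.4]
ee_rot: [179.8, -0.2, -14.8]
force: [-1.2, -4.1, 5.9]
gripper_width: 21.6
gripper_force: 30.0
```

Call:
{"name": "move_arm", "arguments": {
  "plan": [
    [[0,0,1],0,1],
    [[0,0,2.4],0,1],
    [[0,0,4],0,1],
    [[0,0,4],0,1],
    [[0,0,1],0,1]
  ]
}}

```text
time_s: 30.0
ee_pos: [486.8, -339.3, 158.6]
ee_rot: [179.9, -0.4, -14.8]
force: [0.6, -0.3, -1.2]
gripper_width: 21.6
gripper_force: 30.0
```

Call:
{"name": "move_arm", "arguments": {
  "plan": [
    [[0.25,1,0],0,1],
    [[0.25,2,0],0,1],
    [[0.25,3,0],0,1],
    [[0.25,4,0],0,1],
    [[0.25,4,0],0,1]
  ]
}}

```text
time_s: 30.5
ee_pos: [495.4, -195.8, 151.1]
ee_rot: [-179.9, 0.3, -14.9]
force: [0.6, 0.5, -2.0]
gripper_width: 21.4
gripper_force: 30.0
```

Call:
{"name": "move_arm", "arguments": {
  "plan": [
    [[0.25,4.5,0],2.24,1],
    [[0.25,4.5,0],2.24,1],
    [[0.25,4.5,0],2.24,1],
    [[0.25,4.5,0],2.24,1],
    [[0.25,4.5,0],2.24,1]
  ]
}}

```text
time_s: 31.0
ee_pos: [507.2, 29.0, 151.5]
ee_rot: [-180.0, 0.3, -3.5]
force: [-0.2, -0.2, -1.1]
gripper_width: 21.4
gripper_force: 30.0
```

Call:
{"name": "move_arm", "arguments": {
  "plan": [
    [[0.25,4.5,0],2.24,1],
    [[0.25,4.5,0],2.24,1],
    [[0.25,4.5,0],2.24,1],
    [[0.25,4.5,0],2.24,1],
    [[0.25,4.5,0],2.24,1]
  ]
}}

```text
time_s: 31.5
ee_pos: [519.5, 253.2, 151.1]
ee_rot: [179.9, 0.3, 7.7]
force: [0.5, 0.2, -1.9]
gripper_width: 21.3
gripper_force: 30.0
```

Call:
{"name": "move_arm", "arguments": {
  "plan": [
    [[0.25,4,0],0,1],
    [[0.25,3,0],0,1],
    [[0,2.5,0],0,1],
    [[0,1.5,0],0,1],
    [[0,0.79,0],0,1]
  ]
}}

```text
time_s: 32.0
ee_pos: [525.5, 370.0, 151.7]
ee_rot: [179.9, 0.2, 7.7]
force: [0.2, -0.1, -2.1]
gripper_width: 21.4
gripper_force: 30.0
```

Call:
{"name": "move_arm", "arguments": {
  "plan": [
    [[0,0,-2],0,1],
    [[0,0,-2],0,1],
    [[0,0,-1],0,1],
    [[0,0,0],0,1],
    [[0,0,0],0,1]
  ]
}}

```text
time_s: 32.5
ee_pos: [527.5, 368.9, 104.3]
ee_rot: [180.0, -0.0, 7.6]
force: [1.0, 0.0, -1.7]
gripper_width: 21.2
gripper_force: 30.0
```

Run:
```python
from fit import *
print(env.state()['ee_pos'],env.state()['ee_rot'])
p=shot('w_r5',[]); hp(p,'red',120,(500,620,330,420),530)
print(rect(seg(p,(0,0,90),(180,45,255),62,74,(560,640,180,440))))
```

```text
[527.47960014 368.92663193 104.32119164] [ 1.79999555e+02 -1.32973721e-02  7.55382510e+00]
w_r5 [528. 369. 105.] [-1.8e+02 -1.0e-01  7.6e+00] [604. 379. 275.] [164.2   0.  -82.5]
red ring [551.5 372.6] grip [526.7 369.3] yaw 7.48 ztop [128.6 130.7] 965 7802
(array([578.3, 313.3]), array([ 73.9, 174.6]), 23.8)
```

View pics/w_r5.png

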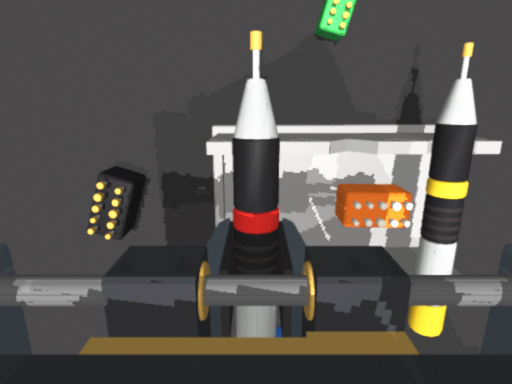

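Red (col 256) is over its own groove, with orange and yellow undisturbed. I lower it, adding +0.5 mm along.

Call:
{"name": "move_arm", "arguments": {
  "plan": [
    [[0.05,0,-2],0,1],
    [[0,0,-2],0,1],
    [[0,0,-0.8],0,1],
    [[0,0,-0.14],0,1],
    [[0,0,0],0,1]
  ]
}}

```text
time_s: 33.05
ee_pos: [527.8, 369.2, 55.6]
ee_rot: [-180.0, -0.0, 7.6]
force: [-1.0, -1.8, -1.0]
gripper_width: 21.4
gripper_force: 30.0
```

Call:
{"name": "move_arm", "arguments": {
  "plan": [
    [[0,0,0],0,0.45],
    [[0,0,0],0,0.45],
    [[0,0,0],0,0.45],
    [[0,0,0],0,0.45],
    [[0,0,0],0,0.45]
  ]
}}

```text
time_s: 33.55
ee_pos: [527.9, 369.3, 54.7]
ee_rot: [-180.0, -0.0, 7.6]
force: [0.8, 0.2, -0.0]
gripper_width: 49.9
gripper_force: 0.0
```

Call:
{"name": "move_arm", "arguments": {
  "plan": [
    [[0,0,1],0,0.45],
    [[0,0,2],0,0.45],
    [[0,0,2.5],0,0.45],
    [[0,0,0],0,0.45],
    [[0,0,0],0,0.45]
  ]
}}

```text
time_s: 34.05
ee_pos: [527.9, 369.4, 110.4]
ee_rot: [-180.0, -0.1, 7.6]
force: [0.4, 0.2, -0.2]
gripper_width: 50.1
gripper_force: 0.0
```

Run:
```python
from fit import *
print(env.state()['ee_pos'],env.state()['ee_rot'])
p=shot('w_r6',[]); hp(p,'red',70,(500,620,330,420),535)
```

```text
[527.94998015 369.39882185 110.37282939] [-1.79968000e+02 -8.03126135e-02  7.59362559e+00]
w_r6 [527. 369. 109.] [180.    0.    7.6] [604. 379. 282.] [ 1.643e+02  1.000e-01 -8.250e+01]
red ring [551.8 372.6] grip [527.  369.4] yaw 7.57 ztop [79.6 81.6] 563 5846
```

Call:
{"name": "move_arm", "arguments": {
  "plan": [
    [[0,0,4],0,0.45],
    [[-0.2,-4.9,0],-2.24,0.45],
    [[-0.2,-4.9,0],-2.24,0.45],
    [[-0.2,-4.9,0],-2.24,0.45],
    [[-0.2,-4.9,0],-2.24,0.45]
  ]
}}

```text
time_s: 34.6
ee_pos: [518.5, 171.3, 148.3]
ee_rot: [179.9, 0.1, -1.4]
force: [0.4, -0.8, 0.1]
gripper_width: 50.2
gripper_force: 0.0
```

Call:
{"name": "move_arm", "arguments": {
  "plan": [
    [[-0.2,-4.9,0],-2.24,0.45],
    [[-0.2,-4.9,0],-2.24,0.45],
    [[-0.2,-4.9,0],-2.24,0.45],
    [[-0.2,-4.9,0],-2.24,0.45],
    [[-0.2,-4.9,0],-2.24,0.45]
  ]
}}

```text
time_s: 35.1
ee_pos: [508.5, -73.5, 148.5]
ee_rot: [180.0, 0.1, -12.7]
force: [0.4, 0.2, 0.9]
gripper_width: 50.2
gripper_force: 0.0
```

Call:
{"name": "move_arm", "arguments": {
  "plan": [
    [[-0.2,-4.9,0],-2.24,0.45],
    [[-0.2,-4.9,0],0,0.45],
    [[-0.2,-4.9,0],0,0.45],
    [[-0.2,-4.9,0],0,0.45],
    [[-0.05,-0.84,-2],0,0.45]
  ]
}}

```text
time_s: 35.6
ee_pos: [502.1, -281.9, 130.4]
ee_rot: [179.8, -0.3, -15.1]
force: [0.1, 0.3, 0.2]
gripper_width: 50.3
gripper_force: 0.0
```

Call:
{"name": "move_arm", "arguments": {
  "plan": [
    [[0,0,-4],0,0.45],
    [[0,0,0],0,0.45],
    [[0,0,0],0,0.45]
  ]
}}

```text
time_s: 35.9
ee_pos: [500.5, -275.7, 88.7]
ee_rot: [-180.0, 0.2, -14.8]
force: [0.3, -1.1, 1.1]
gripper_width: 50.4
gripper_force: 0.0
```

Run:
```python
from fit import *
print(env.state()['ee_pos'],env.state()['ee_rot'])
p=shot('w_g4',[]); hp(p,'green',46,(500,580,-320,-240),500)
```

```text
[ 500.50871511 -275.6519281    88.7274366 ] [-1.79954971e+02  1.74839382e-01 -1.48069381e+01]
w_g4 [ 502. -276.   90.] [180.   -0.  -14.8] [ 576. -295.  260.] [ 1.640e+02  1.000e-01 -1.049e+02]
green ring [ 525.2 -283.2] grip [ 501.1 -276.9] yaw -14.75 ztop [55.6 57.6] 508 5758
```

Call:
{"name": "move_arm", "arguments": {
  "plan": [
    [[0,0,-3],0,0.45],
    [[0,0,-3],0,0.45],
    [[0,0,0],0,0.45],
    [[0,0,0],0,1],
    [[0,0,0],0,1]
  ]
}}

```text
time_s: 36.45
ee_pos: [502.9, -276.8, 31.9]
ee_rot: [179.9, -0.2, -14.8]
force: [0.4, 0.6, -0.3]
gripper_width: 37.2
gripper_force: 0.0
```

Call:
{"name": "move_arm", "arguments": {
  "plan": [
    [[0,0,0],0,1],
    [[0,0,0],0,1],
    [[0,0,0],0,1],
    [[0,0,0],0,1]
  ]
}}

```text
time_s: 36.85
ee_pos: [501.9, -277.4, 31.0]
ee_rot: [179.9, -0.2, -14.8]
force: [-1.4, -3.1, 6.2]
gripper_width: 21.5
gripper_force: 30.0
```

Call:
{"name": "move_arm", "arguments": {
  "plan": [
    [[0,0,1],0,1],
    [[0,0,2.4],0,1],
    [[0,0,4],0,1],
    [[0,0,4],0,1],
    [[0,0,1],0,1]
  ]
}}

```text
time_s: 37.35
ee_pos: [503.3, -276.9, 158.3]
ee_rot: [179.9, -0.5, -14.8]
force: [0.6, -0.7, -1.6]
gripper_width: 21.4
gripper_force: 30.0
```

Call:
{"name": "move_arm", "arguments": {
  "plan": [
    [[0.3,1,0],0,1],
    [[0.3,2,0],0,1],
    [[0.3,3,0],0,1],
    [[0.3,4,0],0,1],
    [[0.3,4,0],0,1]
  ]
}}

```text
time_s: 37.85
ee_pos: [514.4, -133.7, 150.8]
ee_rot: [-179.9, 0.3, -14.9]
force: [1.1, -0.1, -1.6]
gripper_width: 21.4
gripper_force: 30.0
```

Call:
{"name": "move_arm", "arguments": {
  "plan": [
    [[0.3,4.5,0],2.24,1],
    [[0.3,4.5,0],2.24,1],
    [[0.3,4.5,0],2.24,1],
    [[0.3,4.5,0],2.24,1],
    [[0.3,4.5,0],2.24,1]
  ]
}}

```text
time_s: 38.35
ee_pos: [528.9, 91.3, 151.0]
ee_rot: [180.0, 0.3, -3.5]
force: [1.5, -0.1, -1.7]
gripper_width: 21.1
gripper_force: 30.0
```

Call:
{"name": "move_arm", "arguments": {
  "plan": [
    [[0.3,4.5,0],2.24,1],
    [[0.3,4.5,0],2.24,1],
    [[0.3,4.5,0],2.24,1],
    [[0.13,4,0],2.24,1],
    [[0,2.5,0],2.24,1]
  ]
}}

```text
time_s: 38.85
ee_pos: [539.2, 292.0, 150.4]
ee_rot: [180.0, 0.3, 7.8]
force: [0.0, 0.5, -0.5]
gripper_width: 21.4
gripper_force: 30.0
```

Call:
{"name": "move_arm", "arguments": {
  "plan": [
    [[0,1.5,0],0,1],
    [[0,0.79,0],0,1],
    [[0,0,-2],0,1],
    [[0,0,-2],0,1],
    [[0,0,-1],0,1]
  ]
}}

```text
time_s: 39.35
ee_pos: [540.0, 310.0, 101.1]
ee_rot: [179.9, 0.3, 7.5]
force: [-0.1, -0.4, -2.4]
gripper_width: 21.2
gripper_force: 30.0
```

Call:
{"name": "move_arm", "arguments": {
  "plan": [
    [[0,0,0],0,1],
    [[0,0,0],0,1]
  ]
}}

```text
time_s: 39.55
ee_pos: [541.9, 311.3, 103.9]
ee_rot: [180.0, -0.0, 7.5]
force: [0.4, 0.5, -2.1]
gripper_width: 21.4
gripper_force: 30.0
```

Run:
```python
from fit import *
print(env.state()['ee_pos'],env.state()['ee_rot'])
p=shot('w_g5',[]); hp(p,'green',120,(500,620,270,350),530)
```

```text
[541.85032188 311.30717904 103.90605441] [ 1.79993838e+02 -1.71943822e-02  7.53482727e+00]
w_g5 [542. 312. 104.] [-1.8e+02 -1.0e-01  7.5e+00] [618. 321. 275.] [164.2   0.  -82.5]
green ring [566.  314.9] grip [541.2 311.7] yaw 7.46 ztop [128.6 130.7] 927 7712
```

View pics/w_g5.png

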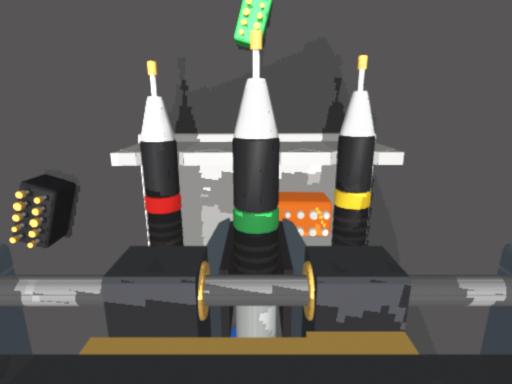

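Green is centred over the middle groove. I lower it, release and lift clear.

Call:
{"name": "move_arm", "arguments": {
  "plan": [
    [[0.03,0,-2],0,1],
    [[0,0,-2],0,1],
    [[0,0,-0.8],0,1],
    [[0,0,-0.1],0,1],
    [[0,0,0],0,1]
  ]
}}

```text
time_s: 40.1
ee_pos: [541.8, 311.0, 55.3]
ee_rot: [179.9, 0.0, 7.6]
force: [-1.3, -4.0, -0.6]
gripper_width: 21.6
gripper_force: 30.0
```

Call:
{"name": "move_arm", "arguments": {
  "plan": [
    [[0,0,0],0,0.45],
    [[0,0,0],0,0.45],
    [[0,0,0],0,0.45],
    [[0,0,0],0,0.45],
    [[0,0,0],0,0.45]
  ]
}}

```text
time_s: 40.6
ee_pos: [542.0, 312.0, 54.7]
ee_rot: [-180.0, -0.0, 7.6]
force: [0.8, -0.3, 0.7]
gripper_width: 50.3
gripper_force: 0.0
```

Call:
{"name": "move_arm", "arguments": {
  "plan": [
    [[0,0,1],0,0.45],
    [[0,0,3],0,0.45],
    [[0,0,4],0,0.45],
    [[0,0,4],0,0.45],
    [[-1,-2,4],0,0.45]
  ]
}}

```text
time_s: 41.1
ee_pos: [532.6, 293.2, 216.8]
ee_rot: [-179.9, -0.1, 7.7]
force: [1.3, 0.1, -0.7]
gripper_width: 50.0
gripper_force: 0.0
```

Call:
{"name": "move_arm", "arguments": {
  "plan": [
    [[-3,-2,0],0,0.45],
    [[-1.4,0,0],0,0.45],
    [[0,0,0],0,0.45],
    [[0,0,0],0,0.45]
  ]
}}

```text
time_s: 41.5
ee_pos: [488.2, 272.3, 214.6]
ee_rot: [-180.0, -0.0, 7.6]
force: [-0.1, 0.7, -0.2]
gripper_width: 50.1
gripper_force: 0.0
```

Run:
```python
from fit import *
p=shot('w_f',[]); hp(p,'red',70,(500,620,340,420),535); hp(p,'green',70,(500,620,280,340),535); hp(p,'yel',70,(500,620,220,280),535)
t=env.grab_frame('top'); save(t,'fin.png',(100,120,420,280),2.5)
```

```text
w_f [488. 272. 214.] [180.   -0.    7.6] [565. 282. 386.] [ 1.642e+02  1.000e-01 -8.240e+01]
red ring [551.7 371.2] grip [526.9 367.8] yaw 7.83 ztop [79.7 81.7] 307 3683
green ring [565.3 313.6] grip [540.5 310.4] yaw 7.31 ztop [79.5 81.7] 300 3777
yel ring [569.8 254.8] grip [545.  251.6] yaw 7.21 ztop [79.6 81.7] 296 3750
```

View pics/w_f.png

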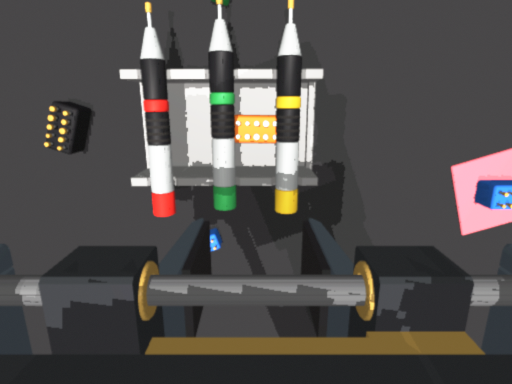

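All three handpieces lie in their grooves as before: red at (155,105), green at (221,98) and yellow at (289,102). The blue block stands on the pad at (497,195), and orange is untouched.

```bash
python3 -c "
from h import *
print(env.job_done())"
```

```text
the job is handed in; nothing more can be done
None
```

The blue bur block stands upright in the middle of the pink pad, red and green are back in their own grooves (nose same way, ring within about 1 mm of its first measured place), nothing else was moved on purpose, and the job was handed in at about 42 s.

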